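# Tighten the castle nut of a mould clamp until its slot meets the cotter hole

## Robot

A 6-joint arm with a two-finger parallel gripper is mounted at the origin on the work surface; the furniture and walls round the work are solid. World frame = base frame: x ahead of the robot, y to its left, z up, the work surface at z = 0. Lengths are in mm, angles in rad, forces in N, time in s.
With the tool pointing down it reaches from about 325 to 900 mm from the base axis. Payload 6.1 kg.
Tool frame: the origin (TCP) lies at the very end of the fingers, on their centre line; the grasp point (between the pads) lies 19 mm behind it; x points along the fingers, z is the direction in which the jaws open and shut, and the axes are right-handed (so a half turn about x gives the same grasp; the last joint's range is limited). The gripper opens to 87 mm and grips with 3 to 60 N. Pads are 19 mm wide; open, the fingers measure 117 mm over their backs; the gripper's body (75 mm by 190 mm) begins 51 mm behind the grasp point.
Start: joints at [-1.237, 0.22, 1.526, -0, 1.395, -0.126], TCP at [277.348, -560.084, 190.338] pointing down, gripper open.
Joint ranges: [-2.98, 2.98], [-0.91, 2.08], [0.09, 2.57], [-1.24, 4.39], [0.2, 2.65], [-2.68, 2.68]. Speed limits (rad/s): [2.57, 2.57, 3.01, 3.14, 3.14, 3.14].

## Interface

Orientations are given as a unit quaternion [w, x, y, z].
In Python, from workcell import arm, eyes gives the robot as it stands.
- The arm moves only by the tool play_rows, never from a script. Its argument "rows" is a list of rows, each a list of 5 numbers: the closure, from 0 (fully open) to 1 (shut), then the shift along the tool's x, y, z in cm, then the turn about the tool's x in degrees. A call has 1 to 20 rows; each row is the pose to reach, as a shift and turn from the pose commanded when the call began, along the tool's axes at that moment; what a row does not reach only later rows make up. A row lasts 1/10 s, in which the tool goes at most 50 mm and 8.59 degrees, less where a joint would pass 70% of its speed; a pose out of reach is approached as far as the arm can. A call with a gripper value outside its range is refused whole. The fingers move at their own pace and stop on an object; "force" is the grip in N (left out, the last holds). Time passes only in rows, so rows that repeat a pose let the fingers close. It gives the time, the measured TCP pose, the force and the opening at its end, in the units of the state.
- arm.sense(): the state, without advancing time (a new reading comes with each control period).
- eyes.grab_frame(name): name is "side" or "top" or "wrist"; returns a dict with "frame" (384x512x3 uint8, red, green, blue), "z_map" (384x512 float32, mm along the optical axis (not along the pixel's ray), 0 where there is no reading), "camera_matrix" (3x3 intrinsics, pixels), "R" (3x3) and "t" (3): a world point X has camera coordinates R X + t. Camera axes: x right, y down, z forward; pixel columns grow to the right and rows downward; lengths in mm; the calibration is good to about 2 mm. The wrist camera is an equidistant fisheye: a pixel r from the principal point sees the ray r / f radians off the axis. A picture is of the moment at which its call begins.
- arm.close_job(): hands the job in, once; it reports no verdict.
The state is a dict: "t": time; "q": joint angles; "dq": joint speeds; "effort": joint torques, N m; "ee_pos": TCP position; "orientation": TCP orientation; "force": force on the tool from outside, world axes, zero at the start; "wrist_torque": the same for the moment, N m; "finger_gap": finger opening in mm.
Only numpy, scipy, OpenCV 4.12 (cv2) and the standard library are available. Lean on these libraries where they do the work, as an engineer would, in place of code of your own. Each camera call takes 0.05 s, during which the arm holds its last target.

## Task

The rubber mould is clamped between two plates by two castle nuts; one nut already carries its split pin, the other is only hand-tight. Tighten the nut without a pin, clockwise seen from above, until its next slot comes in line with the cotter hole in its stud (the white line across the stud's end shows which way the hole runs), so that a pin would pass straight through. Do not run past the hole and do not back the nut off to the slot before; let go of the nut when it is lined up.

Things in the scene. Friction and masses are not known exactly. Their poses are not given: they have to be found in the camera images.
- mould_clamp: Aluminium clamp screwed to the bench: base 72x210x12 mm, brown rubber mould 50x77x22 on it, top plate 56x180, its top 46 mm up. Origin: centre of the base's underside; y along its length, z up. 18 mm studs at y = +65 (nut to tighten) and -65 mm (pinned nut), ends 85 mm up; dark washers, tops 49 mm up. Cotter holes (4.4 mm, 76 mm up) run along the clamp's x, as white lines on the stud ends show.
- nut_middle (a point): Middle of the steel nut to tighten (no pin), on its axis, 63 mm above the bench; turns with the nut. The nut is 40x40 mm square, 49 to 81 mm above the bench: plain body 20 mm tall, then four corner teeth 12 mm tall, parted by four open slots 11.5 mm wide, dark-floored, one in the middle of each side. x and y are square to the flats and run along the slots; z up.
- castle_nut (a joint): Angle of the nut to tighten, rad, growing clockwise seen from above (tightening). Slots are in line with the cotter hole at 0 and at 1.571 (a quarter turn). It starts hand-tight between 0.35 and 0.85; the slot to line up is the next one clockwise, at 1.571. Turning takes about 0.17 Nm at first, 0.23 Nm at the end; the nut does not visibly sink and stays where it is left.
- pinned_nut (a point): Middle of the finished nut, 63 mm above the bench, of the same shape and size; axes as the clamp's. It does not turn. A brass split pin passes through it 76 mm above the bench, its ring reaching 45 mm to -x, its bent legs 34 mm to +x.

How it is judged (in metres and radians):
At the end, for the whole second after the job is handed in: The nut without a pin has been tightened to the next slot: a pair of its slots is in line with the cotter hole to within about 10 degrees (joint 1.391 to 1.751 rad) and the nut is at rest (value of joint castle_nut between 1.391 and 1.751 rad and velocity of joint castle_nut between -0.05 and 0.05 rad/s); the robot touches nothing.
It fails at once if the nut is turned well past the hole (more than 20 degrees) (value of joint castle_nut above 1.92 rad).
It fails at once if the nut is backed off to the slot before (value of joint castle_nut below 0.15 rad).
It also fails if it takes over 32 s, if anything falls off the work surface, if the arm or the gripper's body presses on something with over 40 N, if the wrist force passes 120 N, or if a joint passes its speed limit or range.

## Working session

There is one attempt and no reset: what is moved stays moved. The work goes in short steps, Python scripts to look and compute and a tool call to move; the robot and the scene stay as the last step left them, time stands still between calls to the robot, and variables do not carry over. Pictures are saved under pics/ and viewed, and the job is handed in when it is done.

Besides the shell and the picture viewer there is one more tool, called after ">>>" as name(argument=value, ...) on one line, values as JSON. play_rows: Moves the arm, as the interface text tells. Its arguments: {"type":"object","properties":{"rows":{"type":"array"},"force":{"type":"number"}},"required":["rows"]}

```bash
mkdir -p pics
python3 - <<'E'
from workcell import arm, eyes
import cv2,numpy as np
print(arm.sense())
for n in ("top","side","wrist"):
    f=eyes.grab_frame(n); np.savez(f"{n}0.npz",**f)
    cv2.imwrite(f"pics/{n}0.png",cv2.cvtColor(f["frame"],cv2.COLOR_RGB2BGR))
    print(n,f["camera_matrix"],f["R"],f["t"])
E
```

```text
{'t': 0.0, 'q': array([-1.23708351e+00,  2.21211260e-01,  1.52761697e+00,  2.51882695e-05,
        1.39467241e+00, -1.26088111e-01]), 'dq': array([-0.00012686, -0.00180928,  0.0007222 , -0.00147601,  0.00025218,
        0.00023499]), 'effort': array([ 6.31715611e-04, -4.94605744e+01, -3.87376463e+01,  6.99222693e-02,
        5.70242980e-02, -1.25862953e-04]), 'ee_pos': array([ 277.14537788, -559.4409801 ,  189.24341091]), 'orientation': array([ 0.60026541,  0.37333721,  0.60130208, -0.37247359]), 'force': array([-0.31785335,  0.43740132, -0.23814519]), 'wrist_torque': array([-0.01864989, -0.03844159,  0.03450526]), 'finger_gap': 87.01906997788402}
top [[366.89334899   0.         253.28535267]
 [  0.         366.89334899 190.50487712]
 [  0.           0.           1.        ]] [[-0.01167466 -0.99988287  0.00989657]
 [-0.99661414  0.01082979 -0.08150448]
 [ 0.08138776 -0.01081459 -0.99662384]] [ 20.13225639 543.29793925 862.25853234]
side [[460.83838393   0.         255.40955312]
 [  0.         460.83838393 191.49204375]
 [  0.           0.           1.        ]] [[ 0.99231464 -0.12373204  0.00142964]
 [-0.07853167 -0.63865809 -0.76547281]
 [ 0.09562656  0.7594776  -0.64346665]] [-550.55536735  109.17555796  843.33677691]
wrist [[297.31863964   0.         259.52506452]
 [  0.         297.31863964 188.56452084]
 [  0.           0.           1.        ]] [[ 0.44396348 -0.89604416 -0.00113952]
 [-0.853621   -0.42333004  0.30351749]
 [-0.27244747 -0.13377796 -0.95282518]] [-624.64091011  -37.01579285  390.31398793]
```

View pics/top0.png

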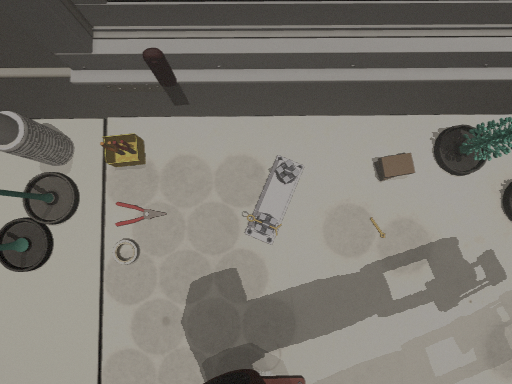

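View pics/side0.png

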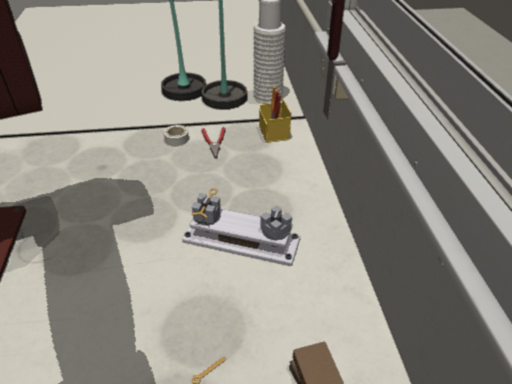

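View pics/wrist0.png

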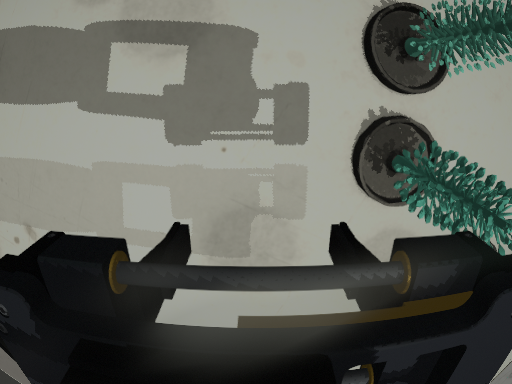

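```bash
cat > h.py <<'E'
import numpy as np,cv2
def ray(f,u,v,z):
    K,R,t=f["camera_matrix"],f["R"],f["t"]
    d=R.T@np.linalg.solve(K,[u,v,1]); c=-R.T@t
    return c+d*(z-c[2])/d[2]
def proj(f,X):
    c=f["R"]@np.asarray(X,float)+f["t"]; p=f["camera_matrix"]@c; return p[:2]/p[2]
E
python3 - <<'E'
import numpy as np,cv2
from h import *
for n,(x,y,w,h) in {"top":(235,145,80,105),"side":(180,180,130,85)}.items():
    f=np.load(n+"0.npz"); s=6 if n=="side" else 5.7
    im=cv2.resize(f["frame"][y:y+h,x:x+w],None,fx=s,fy=s,interpolation=cv2.INTER_CUBIC)
    cv2.imwrite(f"pics/{n}0z.png",cv2.cvtColor(im,cv2.COLOR_RGB2BGR))
f=np.load("top0.npz")
print(ray(f,286,170,81),ray(f,263,225,81))
# height map of top
z=f["z_map"];K=f["camera_matrix"]
for (u,v) in [(286,170),(283,170),(263,225),(275,197),(286,130),(286,110),(286,95),(286,75),(286,45)]:
    c=np.linalg.solve(K,[u,v,1])*z[v,u]; print(u,v,(f["R"].T@(c-f["t"])).round())
E
```

```text
[584.39878797 -59.8811454   81.        ] [461.17664545  -6.14001515  81.        ]
286 170 [584. -60.  84.]
283 170 [584. -53.  81.]
263 225 [461.  -6.  86.]
275 197 [526. -36.  48.]
286 130 [696. -70.   1.]
286 110 [ 781.  -82. -108.]
286 95 [780. -70.  19.]
286 75 [742. -47. 239.]
286 45 [766. -41. 306.]
```

View pics/top0z.png

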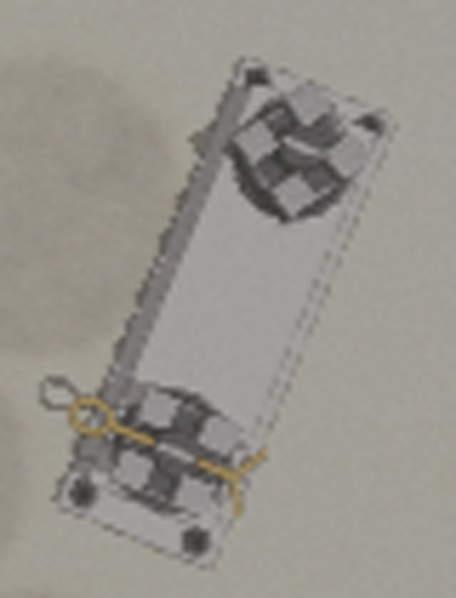

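View pics/side0z.png

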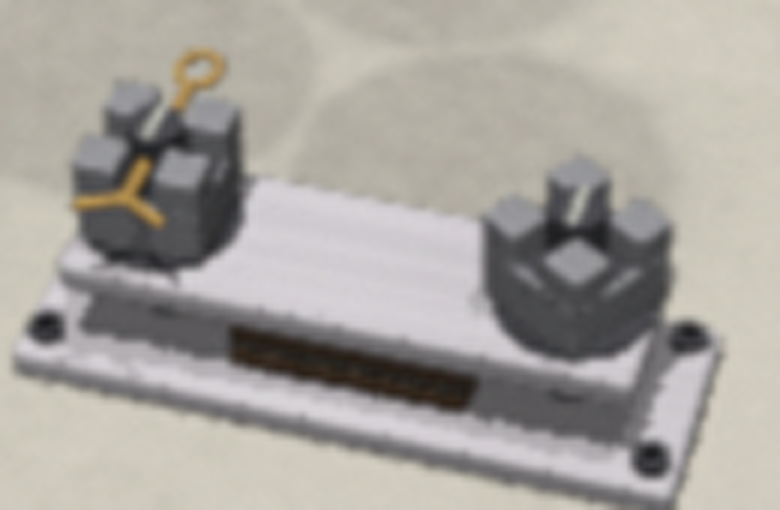

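```bash
cat > m.py <<'E'
import numpy as np,cv2
from h import *
def teeth(f,box,thr=None,zt=81):
    x,y,w,h=box;s=6
    g=cv2.cvtColor(f["frame"][y:y+h,x:x+w],cv2.COLOR_RGB2GRAY)
    g=cv2.resize(g,None,fx=s,fy=s,interpolation=cv2.INTER_CUBIC)
    return g
E
python3 - <<'E'
from m import *
from workcell import arm
f=np.load("top0.npz")
def pts(L): return np.array([ray(f,235+(a+.5)/5.7-.5,145+(b+.5)/5.7-.5,81)[:2] for a,b in L])
A=pts([(310,101),(347,157),(297,195),(257,142)]);B=pts([(157,408),(222,432),(200,490),(135,468)])
for P in (A,B):
    c=P.mean(0);d=P-c; print(c.round(1),np.hypot(*d.T).round(1))
    a=np.degrees(np.arctan2(d[:,1],d[:,0]));
    m=np.degrees(np.angle(np.mean(np.exp(4j*np.radians(a-45)))))/4; print("dir mod90",a.round(1),m.round(1))
d=A.mean(0)-B.mean(0);print("axis len",np.hypot(*d),"deg",np.degrees(np.arctan2(d[1],d[0])))
from scipy.spatial.transform import Rotation as R
s=arm.sense();q=s["orientation"];print(R.from_quat(q[[1,2,3,0]]).as_matrix().round(3),s["ee_pos"])
E
```

```text
[582.8 -63.7] [19.4 17.8 18.6 18.3]
dir mod90 [  -9.7 -101.3  171.9   81. ] 35.5
[464.6 -12.7] [18.3 18.4 17.9 18.5]
dir mod90 [  26.7  -68.9 -152.8  112.3] -20.7
axis len 128.79043360858978 deg -23.341961974786052
[[-0.001  0.896  0.444]
 [ 0.001  0.444 -0.896]
 [-1.     0.    -0.002]] [ 277.1735527  -559.55872226  189.48575495]
```

>>> play_rows(rows=[[0, 0, 4, -2.5, 0], [0, 0, 8, -5, -1], [0, 0, 12, -7.5, -2], [0, 0, 16, -10, -3], [0, 0, 20, -12.5, -4], [0, 0, 24, -15, -5], [0, 0, 28, -17.5, -6], [0, 0, 32, -20, -7], [0, 0, 36, -22.5, -8], [0, 1, 40, -25, -9], [0, 2, 44, -27.5, -9], [0, 3, 47, -29.4, -9], [0, 3.5, 49, -30.6, -9], [0, 4, 49.4, -30.9, -9], [0, 4, 49.4, -30.9, -9], [0, 4, 49.4, -30.9, -9]], force=40)

```text
t: 1.75
ee_pos: [582.4, -64.8, 150.2]
orientation: [0.628, 0.325, 0.628, -0.325]
force: [0.0, -0.2, -0.3]
finger_gap: 86.8
```

Run:
```python
from workcell import arm, eyes
import cv2,numpy as np
s=arm.sense();print(s)
for n in ("side","wrist"):
    f=eyes.grab_frame(n); np.savez(f"{n}1.npz",**f)
    cv2.imwrite(f"pics/{n}1.png",cv2.cvtColor(f["frame"],cv2.COLOR_RGB2BGR))
```

```text
{'t': 1.75, 'q': array([-2.45038107e-01,  1.59743514e-01,  1.67289601e+00, -5.22431304e-04,
        1.30957090e+00,  7.09514911e-01]), 'dq': array([-0.01499487, -0.00993279, -0.00335298,  0.00049434, -0.00166031,
        0.00187925]), 'effort': array([ 7.57934544e-01, -4.49919784e+01, -3.74849868e+01,  1.39776925e-01,
       -2.14200374e-02,  6.46461573e-03]), 'ee_pos': array([582.38173101, -64.80700731, 150.20539051]), 'orientation': array([ 0.6279375 ,  0.32455145,  0.62828046, -0.32499926]), 'force': array([ 0.00357974, -0.22995621, -0.29422591]), 'wrist_torque': array([-0.00143071,  0.02409402,  0.00020938]), 'finger_gap': 86.8005087617568}
```

View pics/wrist1.png

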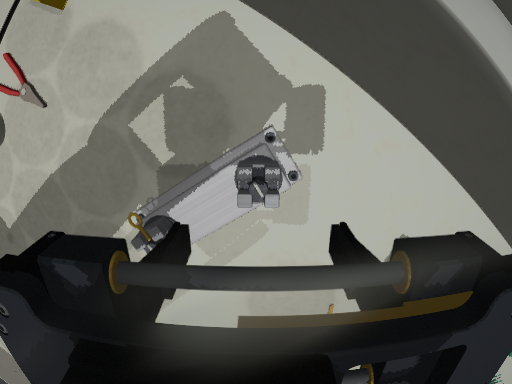

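View pics/side1.png

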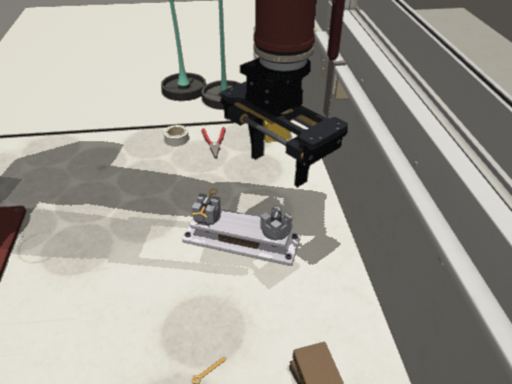

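Run:
```python
import cv2,numpy as np
f=np.load("wrist1.npz")
im=cv2.resize(f["frame"][140:220,220:310],None,fx=7,fy=7,interpolation=cv2.INTER_CUBIC)
cv2.imwrite("pics/w1z.png",cv2.cvtColor(im,cv2.COLOR_RGB2BGR))
```

```text
(no output)
```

View pics/w1z.png

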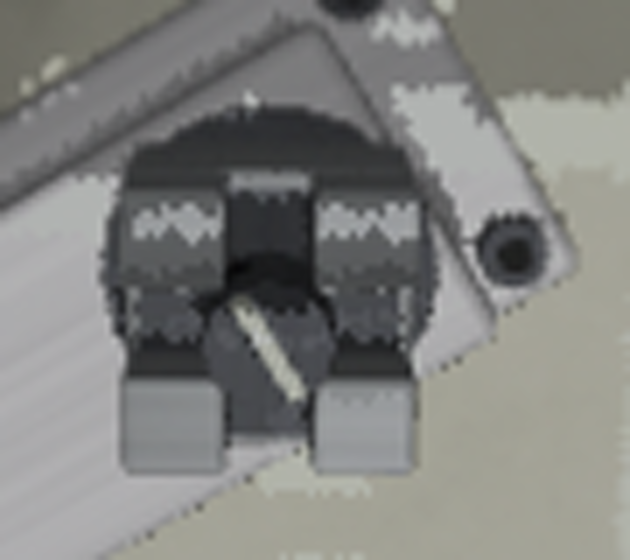

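Run:
```python
import numpy as np
f=np.load("wrist1.npz");K,R,t=f["camera_matrix"],f["R"],f["t"]
def ray(u,v,z):
    dx,dy=(u-K[0,2])/K[0,0],(v-K[1,2])/K[0,0];r=np.hypot(dx,dy)
    d=R.T@np.array([np.sin(r)*dx/r,np.sin(r)*dy/r,np.cos(r)]);c=-R.T@t
    return (c+d*(z-c[2])/d[2])[:2]
Z=lambda a,b,z=81:ray(220+(a+.5)/7-.5,140+(b+.5)/7-.5,z)
P=np.array([Z(174,425),Z(363,425),Z(367,238),Z(171,238)])
c=P.mean(0);d=P-c;a=np.degrees(np.arctan2(d[:,1],d[:,0]));print(c,np.hypot(*d.T),a)
print("axis",np.degrees(np.angle(np.mean(np.exp(4j*np.radians(a-45)))))/4)
l=Z(296,398,85)-Z(239,300,85);print("line",np.degrees(np.arctan2(l[1],l[0])),np.hypot(*l),(Z(296,398,85)+Z(239,300,85))/2)
tz=np.array([0.0,0,0]);from scipy.spatial.transform import Rotation as Ro
M=Ro.from_quat([0.32455145,0.62828046,-0.32499926,0.6279375]).as_matrix();print(M.round(3),np.degrees(np.arctan2(M[1,2],M[0,2])))
e=np.array([582.38,-64.81,150.2]);print("shift tool",M.T@(np.array([*c,53])-e))
```

```text
[582.69996772 -63.7673755 ] [18.18604481 18.11429623 18.25612288 18.18844537] [ 170.79754328 -100.467722     -9.43963165   79.75774306]
axis 35.16198231934789
line -115.82322892055086 15.35991576786661 [581.80728858 -64.25610603]
[[-0.001  0.816  0.578]
 [-0.     0.578 -0.816]
 [-1.    -0.001 -0.   ]] -54.68412259996718
shift tool [97.19938389  0.94014334 -0.65218606]
```

>>> play_rows(rows=[[0, 2, 0.1, -0.07, 0], [0, 4, 0.1, -0.07, 0], [0, 6, 0.1, -0.07, 0], [0, 7.5, 0.1, -0.07, 0], [0, 8.5, 0.1, -0.07, 0], [0, 9.2, 0.1, -0.07, 0], [0, 9.6, 0.1, -0.07, 0], [0, 9.6, 0.1, -0.07, 0], [0, 9.6, 0.1, -0.07, 0]])

```text
t: 2.75
ee_pos: [583.9, -62.9, 55.0]
orientation: [0.629, 0.325, 0.628, -0.325]
force: [0.5, -0.3, 0.3]
finger_gap: 86.8
```

>>> play_rows(rows=[[1, 0, 0, 0, 0], [1, 0, 0, 0, 0], [1, 0, 0, 0, 0], [1, 0, 0, 0, 0], [1, 0, 0, 0, 0], [1, 0, 0, 0, 0], [1, 0, 0, 0, 0], [1, 0, 0, 0, 0]], force=40)

```text
t: 3.55
ee_pos: [583.3, -62.8, 54.3]
orientation: [0.628, 0.325, 0.628, -0.325]
force: [-0.8, 0.5, 0.1]
finger_gap: 30.3
```

Run:
```python
from workcell import arm, eyes
import cv2,numpy as np
s=arm.sense();print(s["finger_gap"],s["force"],s["wrist_torque"])
ims=[]
for n,(x,y) in (("side",(190,100)),("wrist",(160,140))):
    f=eyes.grab_frame(n); np.savez(f"{n}2.npz",**f)
    w=200 if n=="wrist" else 160;h=w*3//4
    ims.append(cv2.resize(f["frame"][y:y+h,x:x+w],(640,480),interpolation=cv2.INTER_CUBIC))
    cv2.imwrite(f"pics/{n}2.png",cv2.cvtColor(ims[-1],cv2.COLOR_RGB2BGR))
```

```text
30.311414050937632 [-0.75926908  0.51643585  0.14744161] [-0.00398395 -0.00982116 -0.01786904]
```

View pics/side2.png

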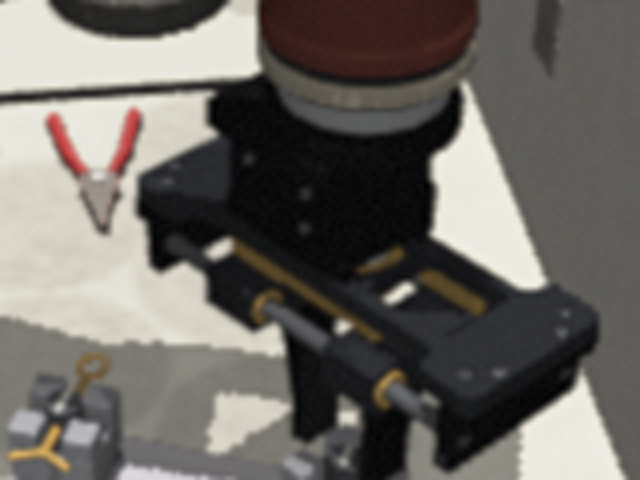

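View pics/wrist2.png

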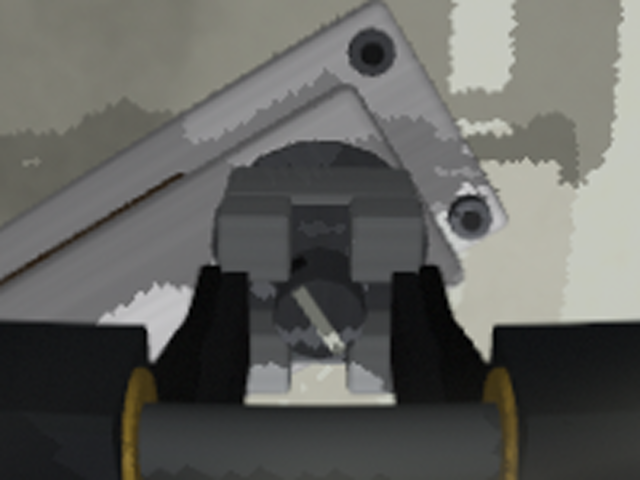

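Run:
```python
from workcell import arm
import cv2,numpy as np
s=arm.sense();print(s["t"],s["finger_gap"],s["ee_pos"],s["q"])
f=np.load("side2.npz");K,R,t=f["camera_matrix"],f["R"],f["t"];z=f["z_map"]
for v in range(160,250,6):
    row=[]
    for u in range(255,315,5):
        p=R.T@(np.linalg.solve(K,[u,v,1])*z[v,u]-t); row.append("%d,%d,%d"%tuple(p))
    print(v,row)
im=cv2.resize(f["frame"][150:270,180:340],(800,600),interpolation=cv2.INTER_CUBIC)
im=np.clip(im.astype(float)*1.8,0,255).astype(np.uint8)
cv2.imwrite("pics/side2b.png",cv2.cvtColor(im,cv2.COLOR_RGB2BGR))
```

```text
3.65 22.971807931317503 [583.3396609  -62.80525556  54.35325898] [-2.41619438e-01  2.63859848e-01  1.74386125e+00 -6.12404470e-06
  1.13387339e+00  7.12310676e-01]
160 ['546,-55,197', '554,-61,201', '560,-71,207', '567,-75,210', '573,-88,219', '581,-81,213', '590,-75,208', '600,-68,202', '608,-65,199', '616,-66,199', '694,198,0', '705,193,2']
166 ['547,-53,184', '554,-62,190', '560,-73,198', '567,-79,201', '573,-88,208', '582,-82,202', '591,-74,196', '598,-80,200', '607,-72,193', '615,-74,193', '621,-83,199', '628,-84,200']
172 ['545,-65,181', '554,-59,176', '560,-71,184', '566,-84,193', '573,-91,198', '580,-93,199', '589,-86,193', '651,157,0', '608,-73,181', '615,-75,182', '621,-84,188', '627,-93,195']
178 ['545,-66,170', '552,-72,174', '563,-51,156', '573,-45,151', '573,-89,185', '579,-101,194', '585,-108,199', '592,-110,200', '605,-87,181', '613,-87,180', '621,-89,180', '629,-88,179']
184 ['569,126,0', '580,124,0', '558,-85,172', '566,-90,175', '572,-98,181', '579,-100,182', '587,-101,182', '474,-638,627', '597,-124,199', '604,-126,200', '611,-128,201', '619,-128,200']
190 ['566,1
[... 1034 characters left out ...]
'653,3,0', '662,-1,2']
226 ['547,-48,45', '555,-60,56', '562,-71,66', '570,-77,71', '576,-90,82', '586,-85,76', '596,-78,69', '607,-70,60', '631,-10,0', '640,-13,0', '650,-14,0', '659,-17,2']
232 ['546,-64,46', '554,-64,46', '563,-68,48', '570,-80,59', '576,-91,70', '586,-84,61', '597,-78,53', '609,-65,39', '627,-26,0', '636,-31,3', '646,-32,2', '655,-33,2']
238 ['544,-78,46', '552,-81,47', '561,-81,46', '569,-84,49', '577,-90,53', '587,-85,48', '596,-85,46', '612,-54,12', '620,-58,15', '633,-47,2', '643,-46,0', '652,-47,1']
244 ['544,-73,25', '555,-62,12', '564,-62,11', '569,-88,38', '577,-92,41', '585,-96,44', '594,-98,45', '609,-70,13', '619,-68,11', '630,-60,0', '639,-62,1', '648,-64,2']
```

View pics/side2b.png

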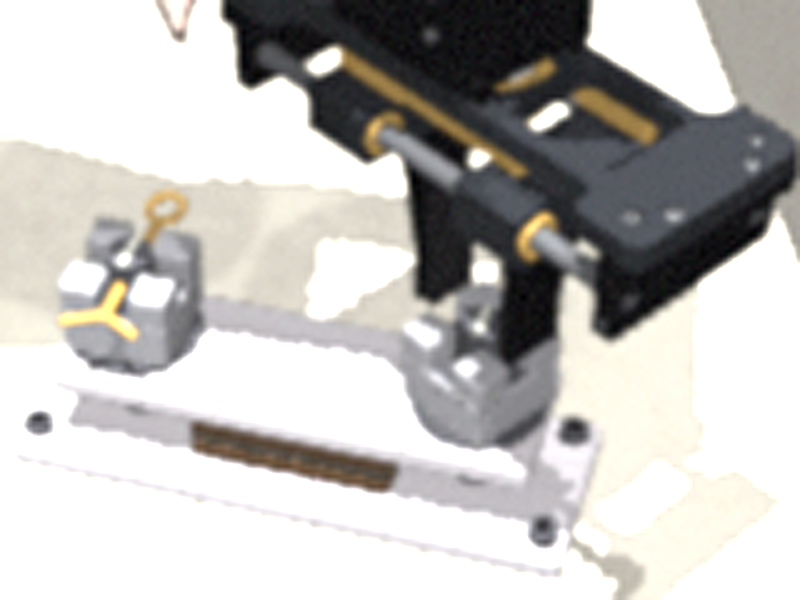

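Run:
```python
import cv2,numpy as np
for n,us,vs in (("side1",range(248,320,4),range(120,190,5)),):
    f=np.load(n+".npz");K,R,t=f["camera_matrix"],f["R"],f["t"];z=f["z_map"]
    for v in vs:
        row=[]
        for u in us:
            p=R.T@(np.linalg.solve(K,[u,v,1])*z[v,u]-t); row.append("%d,%d,%d"%tuple(p) if p[2]>20 and p[2]<260 else "-")
        print(v,*row)
im=cv2.resize(f["frame"][60:210,200:360],(640,600),interpolation=cv2.INTER_CUBIC)
im=np.clip(im.astype(float)*1.8,0,255).astype(np.uint8)
cv2.imwrite("pics/side1b.png",cv2.cvtColor(im,cv2.COLOR_RGB2BGR))
```

```text
120 - - 552,-26,252 559,-21,249 612,300,51 - - - - - - - - - - - - -
125 539,-24,243 - - - 613,300,37 619,280,49 628,279,49 638,281,47 - - - - - - - - - -
130 - 545,-32,239 552,-26,234 - - - 629,280,34 639,281,33 649,282,31 659,284,30 - - - - - - - -
135 - 545,-31,228 551,-34,230 557,-30,227 565,-24,222 - - - - - - - - - - - - -
140 - 545,-32,219 551,-34,221 558,-28,216 - - - - - - - - - - - - - -
145 - 544,-32,210 551,-30,209 558,-28,206 - - - - - - - - - - - - - -
150 - 545,-30,199 551,-35,202 558,-27,196 - - - - - - - - - - - - - -
155 - 545,-30,189 551,-34,192 558,-28,186 - - - - - - - - - - - - - -
160 - - - - - - - - - - - - 601,-105,229 - - - - 619,-144,256
165 - - - - - - - - - - - - 600,-108,222 605,-115,226 600,-154,256 606,-154,255 - -
170 - - - - - - - - - - - - 601,-107,211 605,-117,219 612,-111,213 621,-103,207 - -
175 - - - - - - - - - - - - 602,-107,202 606,-113,206 614,-105,200 - - -
180 - - - - - - - - - - - - 601,-111,196 608,-110,194 615,-106,190 - - -
185 - - - - - - - - - - - - 602,-111,186 609,-109,184 - - - -
```

View pics/side1b.png

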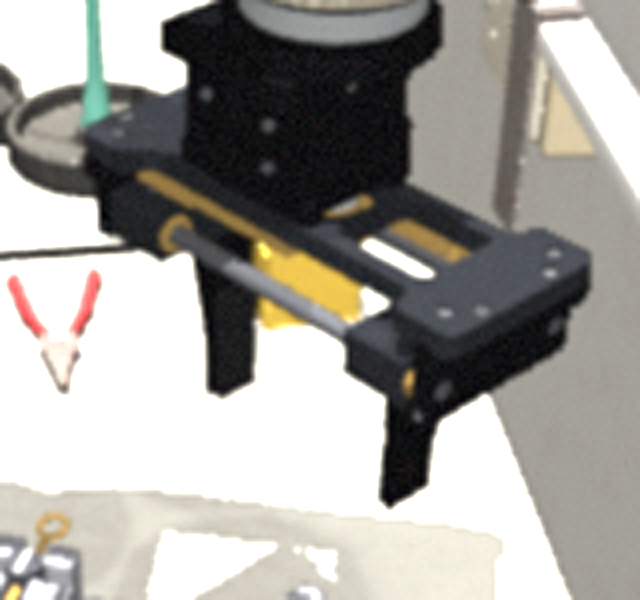

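>>> play_rows(rows=[[0, 0, 0, 0, 0], [0, 0, 0, 0, 0], [0, 0, 0, 0, 0], [0, 0, 0, 0, 0], [0, 0, 0, 0, 0], [0, 0, 0, 0, 0], [0, 0, 0, 0, 0], [0, 0.7, 0, 0, 0], [0, 1.4, 0, 0, 0], [0, 2.0, 0, 0, 0], [0, 2.0, 0, 0, 0]])

```text
t: 4.75
ee_pos: [582.0, -62.5, 32.6]
orientation: [0.627, 0.324, 0.629, -0.325]
force: [-0.9, -0.1, 0.9]
finger_gap: 86.6
```

Run:
```python
from workcell import arm, eyes
import cv2,numpy as np
s=arm.sense();print(s["finger_gap"],s["force"],s["ee_pos"],s["t"])
f=eyes.grab_frame("side"); np.savez("side3.npz",**f)
im=cv2.resize(f["frame"][130:280,180:340],(640,600),interpolation=cv2.INTER_CUBIC)
im=np.clip(im.astype(float)*1.8,0,255).astype(np.uint8)
cv2.imwrite("pics/side3.png",cv2.cvtColor(im,cv2.COLOR_RGB2BGR))
K,R,t=f["camera_matrix"],f["R"],f["t"];z=f["z_map"]
for v in range(215,250,3):
    row=[]
    for u in range(245,320,4):
        p=R.T@(np.linalg.solve(K,[u,v,1])*z[v,u]-t); row.append("%d,%d,%d"%tuple(p) if p[2]>20 and p[2]<260 else "-")
    print(v,*row)
```

```text
86.5583247750483 [-0.9035535  -0.06990101  0.92933555] [582.03313069 -62.49289095  32.59445604] 4.75
215 533,-18,47 540,-19,46 547,-20,47 - 557,-59,81 563,-59,81 570,-61,82 577,-65,85 583,-68,87 590,-66,84 584,-130,144 588,-137,150 593,-143,154 599,-144,155 602,-154,164 607,-160,169 615,-153,162 625,-140,148 634,-132,140
218 532,-27,47 539,-29,48 546,-29,47 553,-29,47 556,-61,76 563,-66,80 570,-64,78 576,-70,83 582,-72,84 591,-66,77 596,-72,82 588,-138,144 594,-141,147 598,-148,153 602,-156,160 607,-160,163 618,-144,147 - -
221 531,-34,46 538,-35,47 545,-35,45 552,-37,47 556,-61,69 562,-68,75 570,-66,72 575,-77,82 582,-78,82 591,-66,70 596,-74,76 604,-72,74 594,-142,142 599,-148,146 603,-154,152 610,-150,147 618,-144,140 - -
224 530,-43,47 537,-45,49 544,-45,47 551,-45,47 556,-62,63 562,-69,69 569,-71,70 574,-83,80 581,-84,81 588,-83,79 597,-74,70 604,-73,67 602,-111,104 598,-151,143 604,-154,145 611,-149,140 - - -
227 529,-51,48 536,-51,47 543,-51,47 551,-51,46 556,-62,55 562,-71,63 568,-75,67 574,-85,76 580,-90,79 588,-83,72 596,-79,67 604,-72,59 602,-110,97 609,-111,97 605,-152,13
[... 269 characters left out ...]
6 574,-85,61 580,-90,65 588,-84,58 597,-75,49 605,-72,44 602,-113,86 611,-106,78 619,-100,71 - - - -
236 527,-70,44 534,-71,45 541,-73,46 548,-76,48 555,-76,47 562,-77,47 568,-80,49 574,-87,56 581,-88,56 589,-84,51 596,-85,51 - 603,-111,76 612,-105,70 - - - - -
239 527,-69,36 534,-72,38 541,-75,40 547,-79,44 554,-81,45 561,-83,46 568,-83,45 574,-87,48 581,-87,48 588,-88,48 595,-89,48 - 604,-111,69 - - - - - -
242 527,-66,25 534,-69,27 541,-71,28 548,-73,30 554,-81,37 560,-86,41 567,-87,42 574,-89,43 580,-92,45 587,-93,46 594,-96,47 - - - - - - - -
245 - 534,-71,22 541,-74,24 548,-74,23 - - - 574,-90,36 580,-94,40 587,-97,42 593,-99,43 - - - - - - - -
248 - - - - - - - - - - - - - - - - - - -
```

View pics/side3.png

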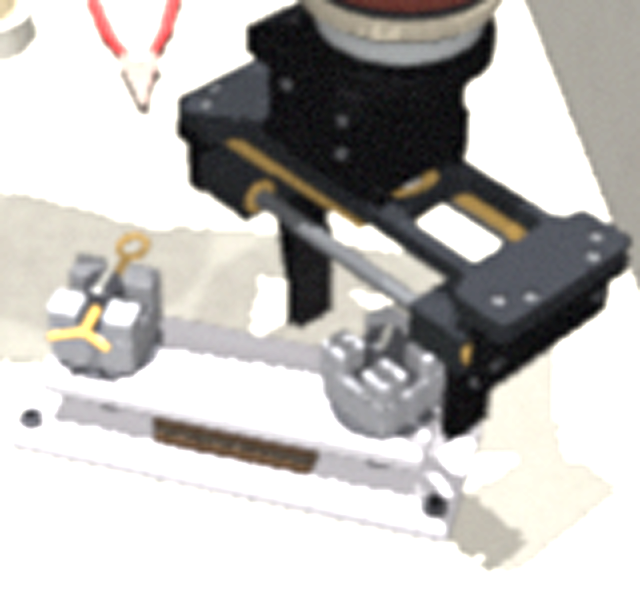

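>>> play_rows(rows=[[0, 0.6, 0, 0, 0], [0, 1.1, 0, 0, 0], [0, 1.1, 0, 0, 0], [1, 1.1, 0, 0, 0], [1, 1.1, 0, 0, 0], [1, 1.1, 0, 0, 0], [1, 1.1, 0, 0, 0], [1, 1.1, 0, 0, 0], [1, 1.1, 0, 0, 0], [1, 1.1, 0, 0, 0], [1, 1.1, 0, 0, 0], [1, 1.1, 0, 0, 0], [1, 1.1, 0, 0, 0]], force=40)

```text
t: 6.1
ee_pos: [583.3, -62.8, 23.4]
orientation: [0.628, 0.325, 0.628, -0.325]
force: [0.1, 0.3, 1.5]
finger_gap: 39.5
```

```bash
cat > look.py <<'E'
from workcell import arm, eyes
import cv2,numpy as np,sys
k=sys.argv[1]
s=arm.sense();print(s["t"],s["finger_gap"],s["force"],s["wrist_torque"],s["ee_pos"],s["q"])
for n,(x,y) in (("side",(190,130)),("wrist",(160,140))):
    f=eyes.grab_frame(n); np.savez(f"{n}{k}.npz",**f)
    w=200 if n=="wrist" else 160;h=w*3//4
    im=np.clip(cv2.resize(f["frame"][y:y+h,x:x+w],(640,480),interpolation=cv2.INTER_CUBIC)*1.6,0,255).astype(np.uint8)
    cv2.imwrite(f"pics/{n}{k}.png",cv2.cvtColor(im,cv2.COLOR_RGB2BGR))
E
python3 look.py 4
```

```text
6.1 39.4668572448045 [0.11030992 0.28874843 1.52577141] [-0.04997542  0.05814019 -0.04705457] [583.34824244 -62.80103066  23.36945588] [-2.41614034e-01  3.05439484e-01  1.75845985e+00  2.82731172e-06
  1.07766782e+00  7.12270706e-01]
```

View pics/side4.png

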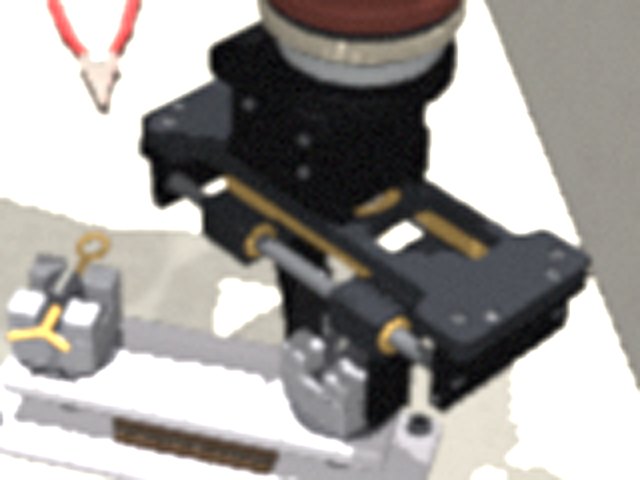

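View pics/wrist4.png

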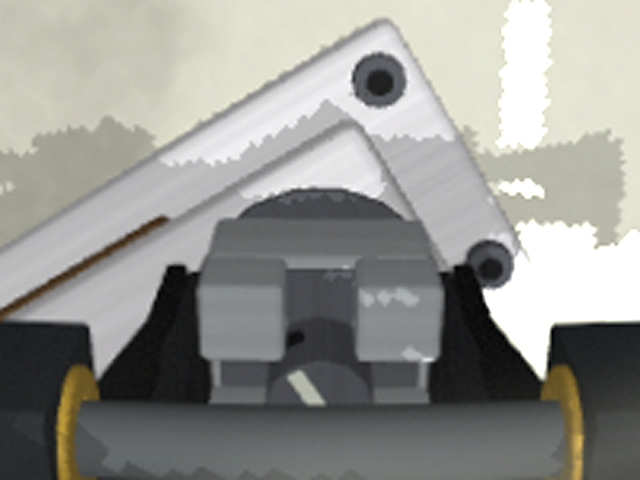

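>>> play_rows(rows=[[1, 0, 0, 0, 3], [1, 0, 0, 0, 7], [1, 0, 0, 0, 11], [1, 0, 0, 0, 15], [1, 0, 0, 0, 19], [1, 0, 0, 0, 23], [1, 0, 0, 0, 27], [1, 0, 0, 0, 31], [1, 0, 0, 0, 35], [1, 0, 0, 0, 39], [1, 0, 0, 0, 43], [1, 0, 0, 0, 47], [1, 0, 0, 0, 50], [1, 0, 0, 0, 50]], force=40)

```text
t: 7.6
ee_pos: [583.6, -64.0, 23.4]
orientation: [-0.433, -0.56, -0.431, 0.56]
force: [0.6, -6.9, -1.3]
finger_gap: 39.6
```

```bash
python3 look.py 5
```

```text
7.6 39.60973389997157 [ 0.64730885 -6.91773081 -1.30953141] [-0.80940719 -0.07347885 -0.07298051] [583.57913738 -64.02912304  23.43175837] [-0.24255211  0.30553766  1.75820039 -0.00178865  1.07687656  1.58536928]
```

View pics/wrist5.png

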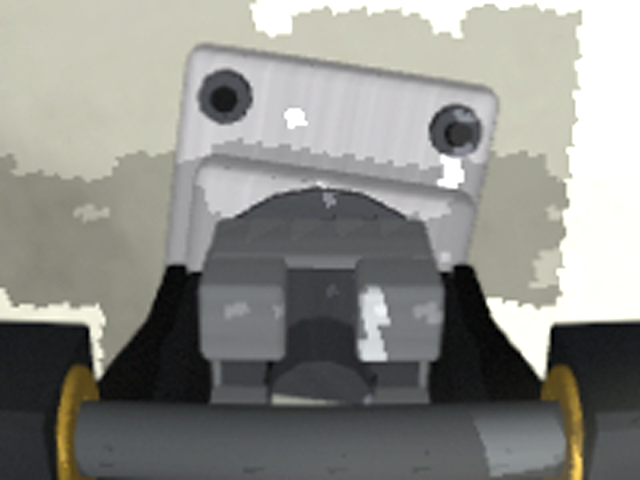

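View pics/side5.png

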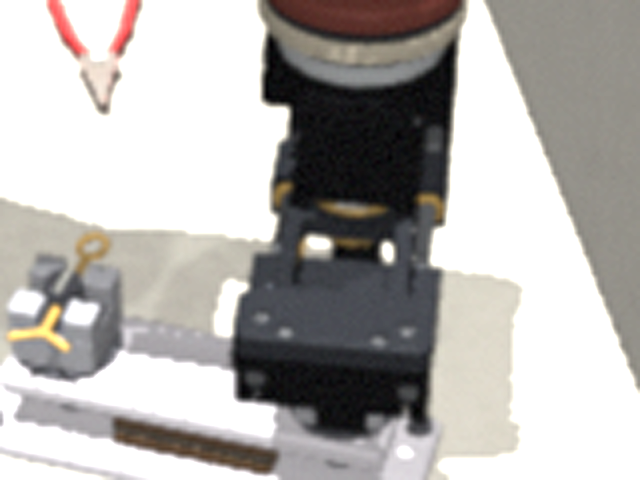

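>>> play_rows(rows=[[1, 0, 0, 0, 4], [1, 0, 0, 0, 8.5], [1, 0, 0, 0, 8.5], [1, 0, 0, 0, 8.5], [1, 0, 0, 0, 8.5]])

```text
t: 8.2
ee_pos: [583.5, -64.2, 23.4]
orientation: [-0.39, -0.59, -0.389, 0.59]
force: [0.0, -7.2, -0.7]
finger_gap: 39.6
```

```bash
python3 look.py 6
```

```text
8.2 39.63230398737769 [ 0.02710071 -7.16942814 -0.70206494] [-0.87708026 -0.01423971 -0.0413353 ] [583.45841442 -64.20559226  23.37435501] [-0.24277833  0.30558065  1.75827131 -0.00199668  1.0769616   1.73178951]
```

View pics/wrist6.png

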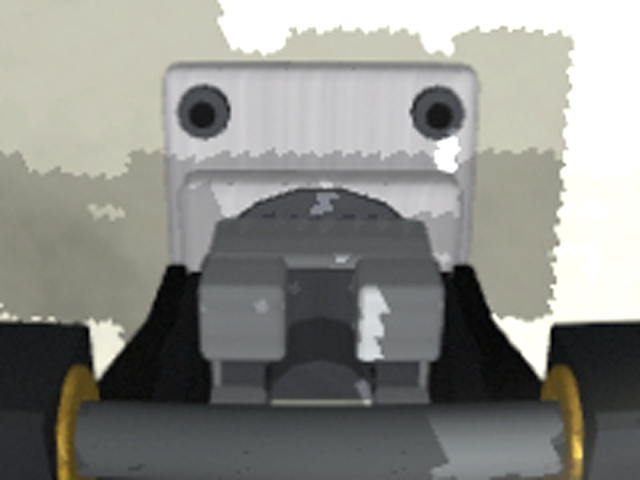

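Nut is square with the clamp: plate edge is level in the image and the bolts sit at the same row (about 110). Releasing and rising.

>>> play_rows(rows=[[0, 0, 0, 0, 0], [0, 0, 0, 0, 0], [0, 0, 0, 0, 0], [0, 0, 0, 0, 0], [0, 0, 0, 0, 0], [0, 0, 0, 0, 0], [0, 0, 0, 0, 0], [0, 0, 0, 0, 0], [0, -2, 0, 0, 0], [0, -4, 0, 0, 0], [0, -7, 0, 0, 0], [0, -10, 0, 0, 0], [0, -10, 0, 0, 0], [0, -10, 0, 0, 0]])

```text
t: 9.7
ee_pos: [584.0, -63.0, 124.2]
orientation: [0.39, 0.591, 0.389, -0.59]
force: [0.5, -0.3, -0.3]
finger_gap: 86.8
```

```bash
python3 look.py 7
python3 - <<'E'
import numpy as np,cv2
f=np.load("wrist7.npz")
im=cv2.resize(f["frame"][130:220,210:310],None,fx=6,fy=6,interpolation=cv2.INTER_CUBIC)
cv2.imwrite("pics/w7z.png",cv2.cvtColor(np.clip(im*1.5,0,255).astype(np.uint8),cv2.COLOR_RGB2BGR))
E
```

```text
9.7 86.76961308617557 [ 0.54254894 -0.26324163 -0.31000589] [0.02567927 0.0912378  0.03034915] [583.95794536 -62.97088494 124.20582304] [-2.41665705e-01  1.84608115e-01  1.69550840e+00  3.35504733e-05
  1.25947678e+00  1.73327968e+00]
```

View pics/w7z.png

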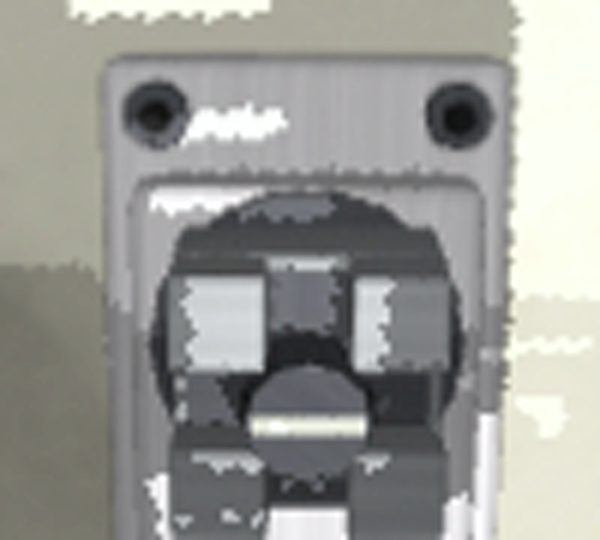

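View pics/side7.png

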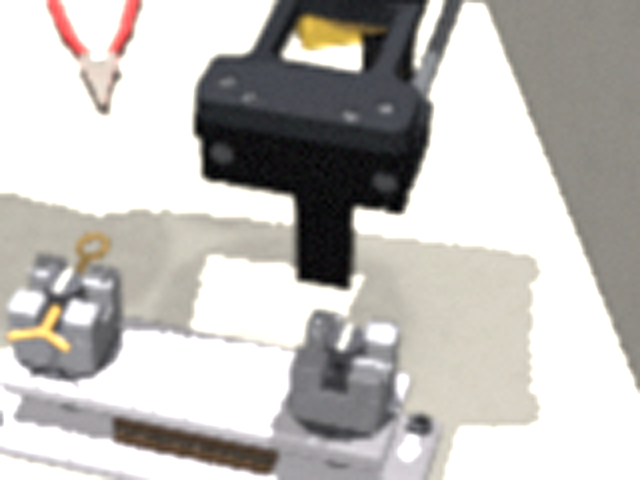

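The white line, about (250–365, 425) in the zoom, is level and runs along the slot between the tooth rows. The nut is lined up and the gripper is clear, so I'm handing in.

```bash
python3 -c "
from workcell import arm
arm.close_job(); print(arm.sense()['t'])"
```

```text
the job is handed in; nothing more can be done
the job is handed in; nothing more can be done
```

I gripped the free nut across its flats and turned it 58.5° clockwise in one hold. I then released it, raised the arm about 100 mm and handed the job in; the last clock reading before that was 9.7 s.

**Last checks:**
- In the wrist picture after release, the white line on the stud runs level and along the open slot, square with the plate edge. By eye, any misalignment is no more than about 2°.
- The fingers were open at 86.8 mm and clear of the nut, and the force was near zero.

**What disagreed:**
- The reported TCP height was about 33 mm lower than where the camera depth showed the fingertips. Because of this the first close was too high: the fingers closed to about 23 mm above the nut, and I saw no contact. I corrected the height from the pictures and gripped again, at 39.5 mm.
- While I held the nut there was a side force of about 7 N, which went away on release.
- My estimates of the hole's direction varied by about 5° (−110.7°, −113.3° and −115.8°). I set the last 8.5° of the turn from the plate edge in the wrist picture.

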